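# Draw the long driver from the leaning stand and lock it in the rack

## Robot

A 6-joint arm with a two-finger parallel gripper is mounted at the origin on the work surface. World frame = base frame: x ahead of the robot, y to its left, z up, the work surface at z = 0. Lengths are in mm, angles in degrees, forces in N, time in s.
With the tool pointing down it reaches from about 300 to 850 mm from the base axis. Payload 4.2 kg.
Tool frame: the origin (TCP) lies at the centre of the arm's flange, where the gripper is bolted on; the fingertips stand 191 mm ahead of it and the grasp point (between the pads) lies 172 mm ahead of it; z points along the fingers, y is the direction in which the jaws open and shut (so a half turn about z gives the same grasp; the last joint's range is limited). The gripper opens to 91 mm and grips with 3 to 60 N. Pads are 32 mm wide; open, the fingers measure 118 mm over their backs; the gripper's body (76 mm by 178 mm) begins 60 mm behind the grasp point.
Start: joints at [74.083, 18.312, 89.639, -0, 72.044, -1.146], TCP at [146.595, 555.997, 404.776] pointing down, gripper open.
Joint ranges: [-177.97, 177.97], [-48.28, 115.42], [12.27, 149.76], [-77.06, 257.06], [2.81, 150.46], [-146.56, 146.56]. Speed limits (degrees/s): [147.25, 147.25, 180, 180, 180, 180].

## Interface

Orientations are given as [roll, pitch, yaw] about the fixed x, y, z axes, in that order (R = Rz(yaw) Ry(pitch) Rx(roll)).
In Python, from workcell import status, vision, ticket gives the robot as it stands.
- The arm moves only by the shell command python3 -m jog 'ROWS' [FORCE]. ROWS is JSON, a list of rows, each a list of 7 numbers: the finger opening in m, from 0 to 0.0912, then the shift along the tool's x, y, z in m, then the turn, a rotation vector about the tool's x, y, z in rad. A call has 1 to 12 rows; each row shifts and turns the commanded pose from where the row before left it, along the tool's axes as they then stand; what a row does not reach is not made up. A row lasts 1/8 s, in which the tool goes at most 62.5 mm and 10.7 degrees, less where a joint would pass 70% of its speed; a pose out of reach is approached as far as the arm can. A call with a gripper value outside its range is refused whole. The fingers move at their own pace and stop on an object; FORCE is the grip in N (left out, the last holds). Time passes only in rows, so rows that do not move let the fingers close. It gives the time, the measured TCP pose, the force and the opening at its end, in the units of the state.
- status.state(): the state, without advancing time (a new reading comes with each control period).
- vision.grab_frame(name): name is "scene" or "top" or "wrist"; returns a dict with "color" (420x560x3 uint8, blue, green, red), "depth" (420x560 float32, mm along the optical axis (not along the pixel's ray), 0 where there is no reading), "fov_y" (degrees; the focal length in pixels is half the picture's height over the tangent of half this angle, whatever the lens; pixels are square), "cx", "cy" (the principal point, pixels), "pose" (4x4, takes a point from camera to world coordinates). Camera axes: x right, y down, z forward; pixel columns grow to the right and rows downward; lengths in mm; the calibration is good to about 2 mm. A picture is of the moment at which its call begins.
- ticket.job_done(): hands the job in, once; it reports no verdict.
Trained networks look in the newest picture that a camera, given by its name, has taken for a name from the list of things; names that differ only in an ending like _2 or _b are one class to them, and where a whole thing is asked for, a point or a joint stands for the part that bears it (a point fixed in the world has none). Each returns a list of dicts, best first, with "p" (0 to 1); they miss things now and then, are a little off and sometimes report something else, mostly with a low value. They report only what shows in the picture. A call takes as long as a camera call. They do not tell look-alikes from the thing itself.
- vision.find_in(camera, label): "location" ([x, y, z] in mm, in world coordinates, good to about 4 mm: the middle of the surface that is visible of it).
- vision.silhouettes(camera, label): "pixels" (420x560 bool, what is visible of it).
The state is a dict: "time_s": time; "qpos": joint angles; "qvel": joint speeds; "effort": joint torques, N m; "ee_pos": TCP position; "ee_rot": TCP orientation; "force": force on the tool from outside, world axes, zero at the start; "torque": the same for the moment, N m; "gripper_width": finger opening in mm.
Only numpy, scipy, OpenCV 4.12 (cv2) and the standard library are available. Lean on these libraries where they do the work, as an engineer would, in place of code of your own. Each camera call takes 0.05 s, during which the arm holds its last target.

## Task

Draw the long-handled nut driver out of the light leaning plywood stand, straight along its slope, so that the stand neither tips nor gets dragged about and its two stubby drivers stay in. Hang it upright by its handle in the empty middle slot of the steel rack, between the two drivers hanging there, then swing the rack's keeper bar fully shut across the slots (if the bar is in your way, swing it aside first). Do not knock the other drivers or the tins about.

Things in the scene. Friction and masses are not known exactly. Their poses are not given: they have to be found in the camera images.
- stand: Light loose plywood stand, about 130 g, base 95 x 150 mm; origin at the centre of its underside, z up. A slab 25 mm thick, 137 mm long in y, leans 0.32 rad towards the stand's -x (roughly towards the robot). Three 13 mm square sockets run through it along direction (-0.315, 0, 0.949); mouths at x -1, y -50/0/+50, z 109 mm. A shaft is clear after 100 mm of travel along this direction.
- driver_grip (a point): Centre of the handle of the long nut driver (the one to move, 120 g): round wooden handle 30 mm across, 90 mm long; steel shaft 8 mm across, 100 mm long. z runs along it from shaft to handle: top at z +45, handle's foot -45, shaft's end -145 mm. Starts in any of the three sockets, handle's foot resting on the slab, with up to 2.5 mm play round the shaft.
- driver_shoulder (a point): The foot of the same long handle, where handle meets shaft, on the axis; z along the driver towards the handle.
- stub_a: One of two stubby drivers in the stand's other sockets, to be left in: wooden handle 26 mm across and 48 mm long, shaft 8 x 100 mm. Origin at the handle's foot, z along the driver.
- stub_b: The other stubby driver in the stand, to be left in: handle 27 mm across and 42 mm long, else the same.
- slot (a point): Empty middle slot of the fixed steel rack: point on its shelf's top, 150 mm above the table, where the shaft's axis hangs. x to the back, y along the shelf, z up. Shelf 6 mm thick, 220 mm long, 25 mm in front of this point and 26 mm behind. Slot 16 mm wide, open to the front (-x, roughly facing the robot), ends 8 mm behind the point. Neighbour slots at y +-65 mm. Only handles rise above it.
- rack_hinge (a point): Vertical hinge axis of the rack's keeper bar, at the front corner of the rack's -y end: 35 mm in front of the slot point and 115 mm to its -y side, 130 mm above the table (bar's mid height).
- keeper (a joint): Keeper bar's angle, rad: 0 = shut, at a stop, bar along the rack's +y, 10 mm in front of the shelf and across all slots. Grows as the free end swings to the rack's -x; at 1.57 it points straight to the front; stop at 1.75. Flat steel bar 240 mm long, 16 mm high, mid height 130 mm. Stays where left; a stiff damped hinge, pushed with 0.5 to 1.5 N at the post.
- keeper_post (a point): A point on the upright steel post at the keeper's free end, 240 mm from the hinge axis: round, 14 mm across, rising from the bar to 217 mm above the table; this point is at 190 mm height. When shut the post is 125 mm to the +y side of the slot point, just past the end of the shelf.
- hung_a: Driver hanging in the slot to the -y side: black handle 28 mm across, 70 mm long; origin at the handle's foot, z up. Leave it.
- hung_b: Driver hanging in the slot to the +y side: black handle 28 mm across, 62 mm long; origin at the handle's foot, z up. Leave it.
- tall_tin: Tall closed bare metal tin, 68 mm across and 185 mm high, standing loose; origin at the centre of its underside. Leave it standing.
- coffee_tin: Open steel tin, about 92 mm across and 105 mm high, standing loose; origin at the centre of its underside. Leave it.
- paint_tin: Closed red tin with a bare lid, 80 mm across and 90 mm high, standing loose on the rack's side; origin at the centre of its underside. Leave it.
Mind the look-alikes: they are no part of the job. Leave any pink look-alike of the part that bears driver_grip alone.

How it is judged:
By the outcome, as a careful person would: the job done as asked, in the order asked, and still so for the second after the job is handed in, with the robot touching nothing.
It also fails if it takes over 72 s, if anything falls off the work surface, if the arm or the gripper's body presses on something with over 40 N, if the wrist force passes 120 N, or if a joint passes its speed limit or range.

## Working session

There is one attempt and no reset: what is moved stays moved. The work goes in short steps, Python scripts to look and compute and a shell command to move; the robot and the scene stay as the last step left them, time stands still between calls to the robot, and variables do not carry over. Pictures are saved under pics/ and viewed, and the job is handed in when it is done.

```bash
mkdir -p pics; ls
python3 - <<'E'
from workcell import status, vision
import cv2
print(status.state())
for n in ["scene","top","wrist"]:
    f=vision.grab_frame(n); cv2.imwrite(f"pics/{n}0.png",f["color"]); print(n,f["fov_y"],f["cx"],f["cy"],f["pose"].round(3).tolist())
for c in ["scene","top"]:
  for l in ["stand","driver_grip","driver_shoulder","stub_a","slot","rack_hinge","keeper_post","hung_a","tall_tin","coffee_tin","paint_tin"]:
    try: print(c,l,[(d["location"].round().tolist() if hasattr(d["location"],'round') else [round(v) for v in d["location"]],round(float(d["p"]),2)) for d in vision.find_in(c,l)][:5])
    except Exception as e: print(c,l,e)
E
```

```text
pics
{'time_s': 0.0, 'qpos': array([ 7.40838038e+01,  1.83521710e+01,  8.97080438e+01,  1.77896009e-04,
        7.20455492e+01, -1.14532297e+00]), 'qvel': array([ 0.01501127, -0.04318217, -0.06090343, -0.01999929,  0.05813498,
        0.06021497]), 'effort': array([ 3.86851734e-04, -4.12472177e+01, -2.31971633e+01,  7.27608288e-02,
        4.57893033e-02, -1.48570421e-04]), 'ee_pos': array([146.54307377, 555.82907329, 403.90357369]), 'ee_rot': array([-1.79894261e+02, -2.28314150e-03,  1.65229070e+02]), 'force': array([ 0.98909732, -0.70486566, -0.28650724]), 'torque': array([ 0.00559047, -0.02571897, -0.01995914]), 'gripper_width': 90.78818899184897}
scene 50.845930266649 275.5630355861702 203.93179520690268 [[-0.756, 0.367, -0.542, 1052.489], [0.654, 0.439, -0.616, 678.689], [0.012, -0.82, -0.572, 736.435], [0.0, 0.0, 0.0, 1.0]]
top 54.9308718132982 281.29368538590836 210.3787543624924 [[0.017, -0.979, 0.201, 249.387], [-1.0, -0.015, 0.009, 14.785], [-0.006, -0.201, -0.98, 1354.146], [0.0, 0.0, 0.0, 1.0]]
wrist 59.43025628204846 285.43864050514645 208.90948918690577 [[0.256, 0.936, 
[... 585 characters left out ...]
123], 0.81), ([617, -70, 190], 0.21)]
scene coffee_tin [([428, 47, 71], 0.58)]
scene paint_tin [([398, -266, 66], 0.85), ([425, 48, 68], 0.53)]
top stand [([622, 210, 8], 0.83)]
top driver_grip [([159, 354, 29], 0.88), ([621, 158, 194], 0.41)]
top driver_shoulder [([160, 358, 26], 0.9), ([618, 160, 196], 0.58)]
top stub_a [([709, 23, 174], 0.46), ([606, 254, 150], 0.42), ([620, 211, 150], 0.37)]
top slot [([586, -140, 135], 0.6)]
top rack_hinge [([583, -134, 129], 0.6)]
top keeper_post [([516, -121, 140], 0.83)]
top hung_a [([572, -202, 211], 0.69), ([603, -74, 209], 0.45)]
top tall_tin [([710, 20, 173], 0.58)]
top coffee_tin [([515, -122, 138], 0.19)]
top paint_tin [([376, -285, 90], 0.96)]
```

View pics/scene0.png

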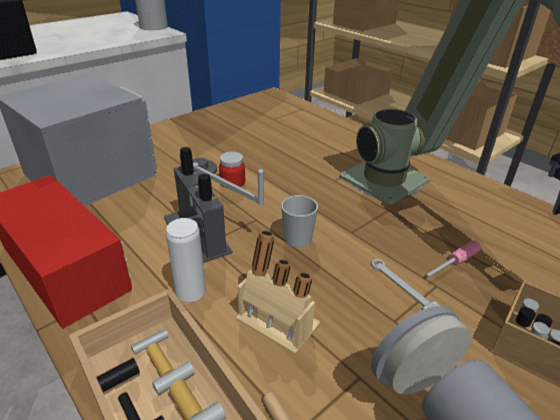

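View pics/top0.png

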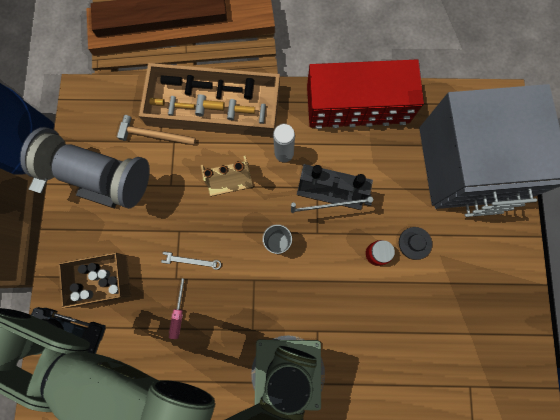

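View pics/wrist0.png

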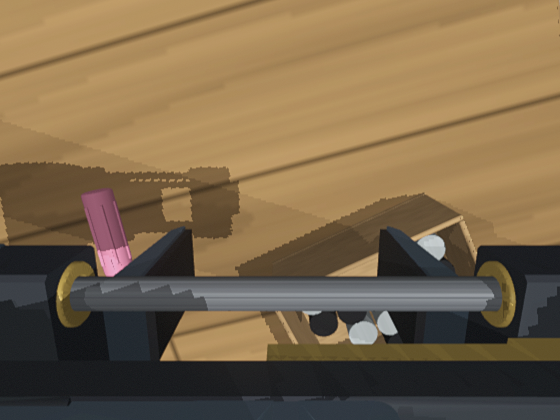

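The scene view shows the long driver at px (263,253), with the stubs at (282,270) and (302,285). The keeper post is at (262,187) and the rack around (205,210), and the pink look-alike lies on the table at (465,253). In the top view the bar runs from the hinge at (371,199) to the post at (293,208), so it lies nearly shut across the slots. Next I'll get exact poses from depth.

```bash
cat > h.py <<'E'
import numpy as np, cv2
from workcell import status, vision
def cloud(f):
    h,w=f["depth"].shape; F=h/2/np.tan(np.radians(f["fov_y"]/2))
    v,u=np.mgrid[:h,:w]; d=f["depth"].astype(float)
    P=np.stack([(u-f["cx"])/F*d,(v-f["cy"])/F*d,d],-1)
    T=np.array(f["pose"]); P=P@T[:3,:3].T+T[:3,3]; P[d<=0]=np.nan
    return P
def proj(f,X):
    T=np.array(f["pose"]);h=f["depth"].shape[0]; F=h/2/np.tan(np.radians(f["fov_y"]/2))
    c=(np.atleast_2d(X)-T[:3,3])@T[:3,:3]
    return np.c_[f["cx"]+F*c[:,0]/c[:,2],f["cy"]+F*c[:,1]/c[:,2]]
E
python3 - <<'E'
from h import *
for c in ["scene","top"]:
  f=vision.grab_frame(c); P=cloud(f); np.save(f"{c}P.npy",P)
  for l in ["driver_grip","stub_a","stand","hung_a","keeper_post","slot","tall_tin","coffee_tin","paint_tin"]:
    for i,s in enumerate(vision.silhouettes(c,l)[:3]):
        m=np.array(s["pixels"]).astype(bool); q=P[m]; q=q[np.isfinite(q[:,0])]
        np.save(f"m_{c}_{l}_{i}.npy",m)
        if len(q): print(c,l,i,round(float(s["p"]),2),len(q),"min",np.percentile(q,2,0).round(),"max",np.percentile(q,98,0).round(),"med",np.median(q,0).round())
E
```

```text
scene driver_grip 0 0.73 466 min [108. 345.   2.] max [283. 379.  33.] med [173. 364.  25.]
scene driver_grip 1 0.62 719 min [613. 150.  24.] max [674. 179. 198.] med [638. 171. 160.]
scene driver_grip 2 0.46 326 min [594. -82. 154.] max [622. -61. 214.] med [613. -67. 188.]
scene stub_a 0 0.75 415 min [600. 247.  18.] max [653. 275. 153.] med [623. 267. 134.]
scene stub_a 1 0.68 419 min [611. 199.   4.] max [663. 226. 159.] med [633. 219. 136.]
scene stub_a 2 0.31 367 min [ 552. -239.   31.] max [ 594. -187.  222.] med [ 583. -194.  187.]
scene stand 0 0.69 3957 min [601. 152.   3.] max [688. 294. 113.] med [653. 229.  64.]
scene hung_a 0 0.91 385 min [ 531. -190.  136.] max [622. -61. 214.] med [613. -68. 185.]
scene hung_a 1 0.82 339 min [ 567. -208.   60.] max [ 594. -187.  222.] med [ 584. -193.  189.]
scene keeper_post 0 0.61 646 min [ 389. -296.    1.] max [535.   1. 217.] med [507. -69. 138.]
scene slot 0 0.8 3472 min [ 487. -259.    3.] max [642.  -1. 198.] med [596. -76. 104.]
scene tall_tin 0 0.6 2649 min [651. -70.   3.] max [763.  58. 187.] med [740.  48. 118.]
scene cof
[... 920 characters left out ...]
. 143. 184.] max [633. 170. 202.] med [621. 158. 195.]
top keeper_post 2 0.56 65 min [611. 196. 119.] max [640. 221. 161.] med [623. 208. 155.]
top slot 0 0.62 2222 min [ 502. -246.    3.] max [634. -17. 157.] med [ 585. -138.  128.]
top tall_tin 0 0.66 693 min [698.  -9.  13.] max [760.  53. 190.] med [712.  21. 173.]
top coffee_tin 0 0.69 2369 min [ 502. -246.    0.] max [638. -13. 162.] med [ 585. -135.  124.]
top coffee_tin 1 0.65 680 min [374.  -2.   0.] max [457.  79. 108.] med [425.  40.  19.]
top coffee_tin 2 0.64 583 min [ 346. -324.   15.] max [ 416. -255.   96.] med [ 381. -284.   89.]
top paint_tin 0 0.91 596 min [ 346. -327.    6.] max [ 416. -255.   96.] med [ 380. -285.   89.]
```

Run:
```python
import cv2
a=cv2.imread('pics/scene0.png')[140:350,140:340]; cv2.imwrite('pics/s_crop.png',cv2.resize(a,None,fx=2.85,fy=2.85,interpolation=2))
a=cv2.imread('pics/top0.png')[110:260,180:420]; cv2.imwrite('pics/t_crop.png',cv2.resize(a,None,fx=3.3,fy=3.3,interpolation=2))
```

```text
(no output)
```

View pics/s_crop.png

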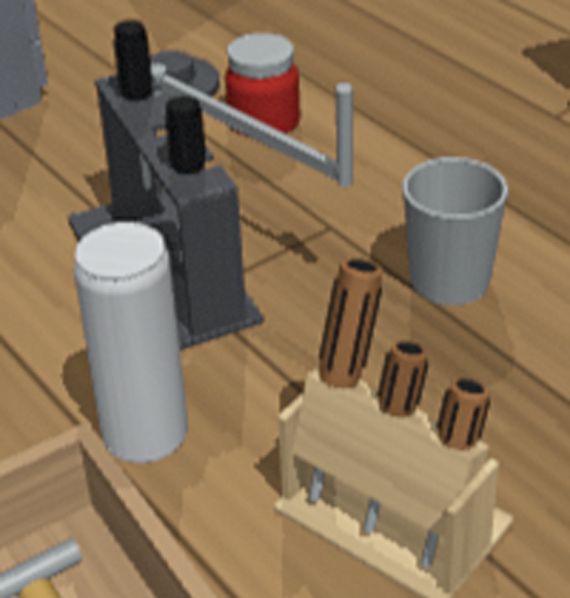

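View pics/t_crop.png

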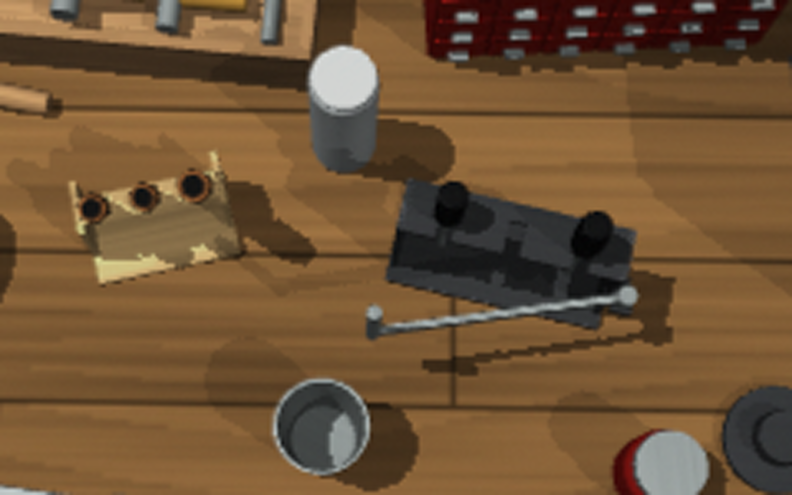

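```bash
cat > fit.py <<'E'
from h import *
from scipy.optimize import least_squares
S=np.load("sceneP.npy").reshape(-1,3);T=np.load("topP.npy").reshape(-1,3)
S=S[np.isfinite(S[:,0])];T=T[np.isfinite(T[:,0])]
A=np.r_[S,T]
def circ(P,r,x0):
    g=lambda p:np.hypot(P[:,0]-p[0],P[:,1]-p[1])-r
    o=least_squares(g,x0,loss='soft_l1',f_scale=1.5); return o.x.round(1),len(P),np.median(abs(g(o.x))).round(2)
def sel(P,c,rad,z0,z1): return P[(np.hypot(P[:,0]-c[0],P[:,1]-c[1])<rad)&(P[:,2]>z0)&(P[:,2]<z1)]
for nm,c,r,z0,z1 in [("hung_a",(576,-202),14,160,208),("hung_b",(604,-77),14,160,202),("tall",(710,20),34,20,175),("coffee",(415,40),46,80,105),("paint",(381,-288),40,10,80),("post",(530,-4),7,150,212)]:
    for n,P in [("s",S),("t",T)]:
        q=sel(P,c,r+12,z0,z1)
        if len(q)>5: print(nm,n,circ(q,r,c), "topz",np.percentile(sel(P,c,r,z0,400)[:,2],98).round(1))
# bar
for n,P in [("s",S),("t",T)]:
    q=P[(P[:,2]>132)&(P[:,2]<144)&(P[:,0]<540)&(P[:,0]>480)&(P[:,1]<-15)&(P[:,1]>-240)]
    if len(q): 
        k=np.polyfit(q[:,1],q[:,0],1); print("bar",n,len(q),k, q.min(0),q.max(0))
# driver handles in stand: axis fit with radius
for nm,c,r,z0,z1 in [("long",(628,165),15,124,192),("sa",(630,212),13,122,152),("sb",(616,259),13,122,146)]:
    for n,P in [("s",S),("t",T),("all",A)]:
        q=sel(P,c,32,z0,z1)
        # exclude slab
        def g(p):
            d=np.array([p[2],p[3],1.]);d/=np.linalg.norm(d)
            w=q-np.array([p[0],p[1],155.]); return np.linalg.norm(w-np.outer(w@d,d),axis=1)-r
        o=least_squares(g,[c[0],c[1],-.3,0.06],loss='soft_l1',f_scale=1.5)
        print(nm,n,len(q),o.x.round(3),np.median(abs(g(o.x))).round(2))
E
python3 fit.py
```

```text
hung_a s (array([ 579. , -203.2]), 200, np.float64(1.08)) topz 222.3
hung_a t (array([ 582.7, -204.6]), 51, np.float64(0.52)) topz 225.1
hung_b s (array([607.5, -76.5]), 202, np.float64(0.85)) topz 214.4
hung_b t (array([611.2, -78. ]), 38, np.float64(0.42)) topz 217.7
tall s (array([728.2,  22.9]), 741, np.float64(0.61)) topz 187.6
tall t (array([732.7,  22.2]), 328, np.float64(0.47)) topz 190.2
coffee s (array([413.4,  41.5]), 550, np.float64(3.48)) topz 107.6
coffee t (array([410.5,  37.5]), 108, np.float64(1.91)) topz 110.1
paint s (array([ 379.4, -293.7]), 457, np.float64(1.83)) topz 93.2
paint t (array([ 385. , -295.7]), 182, np.float64(1.46)) topz 95.8
bar s 256 [-1.48911789e-01  4.99119415e+02] [ 498.35308463 -239.89202335  132.08673857] [539.58348655 -15.91804726 143.8185392 ]
bar t 189 [-1.50799875e-01  4.99676433e+02] [ 500.73404194 -239.50014082  132.20666683] [538.90805741 -15.67792897 143.51129841]
long s 550 [ 6.30561e+02  1.61541e+02 -3.25000e-01 -8.00000e-02] 0.75
long t 23 [ 6.30273e+02  1.61232e+02 -1.33000e-01 -5.30000e-02] 1.77
long all 573 [ 6.30671e+02  1.61574e+02 -3.15000e-01 -7.70000e-02] 0.81
sa s 221 [ 6.18616e+02  2.10010e+02 -3.30000e-01 -9.50000e-02] 0.8
sa t 14 [ 6.24144e+02  2.07170e+02 -2.21000e-01 -1.14000e-01] 1.63
sa all 235 [ 6.19057e+02  2.09846e+02 -3.16000e-01 -9.90000e-02] 0.89
sb s 189 [ 6.06814e+02  2.59302e+02 -3.51000e-01 -7.20000e-02] 0.74
sb t 12 [ 6.09966e+02  2.60585e+02 -3.60000e-01  3.50000e-02] 1.12
sb all 201 [ 6.06924e+02  2.59739e+02 -3.53000e-01 -5.10000e-02] 0.84
```

```bash
cat >> h.py <<'E'
from scipy.spatial.transform import Rotation as Ro
def cur():
    s=status.state(); return np.array(s["ee_pos"]),Ro.from_euler('xyz',s["ee_rot"],degrees=True),s
def plan(p,R,n=None):
    """constant row repeated n times from current measured pose to (p,R)"""
    p0,R0,s=cur(); t=R0.inv().apply(np.asarray(p)-p0); r=R0.inv()*R; w=r.as_rotvec()
    if n is None: n=int(max(np.ceil(np.linalg.norm(t)*1.05/55),np.ceil(np.degrees(np.linalg.norm(w))/10),1))
    M=sum(Ro.from_rotvec(w/n*k).as_matrix() for k in range(n)); st=np.linalg.solve(M,t)
    print("n",n,"row",(st/1000).round(4).tolist(),(w/n).round(4).tolist(),"step mm",np.linalg.norm(st).round(1),"deg",np.degrees(np.linalg.norm(w)/n).round(2))
def Rz_y(z,y):
    z=np.array(z,float);z/=np.linalg.norm(z);y=np.array(y,float);y-=z*(y@z);y/=np.linalg.norm(y)
    return Ro.from_matrix(np.c_[np.cross(y,z),y,z])
AX=np.array([-.306,-.074,.949]);AX/=np.linalg.norm(AX)
SX=np.array([.972,.235,0]); RX=np.array([.975,-.22,0]); RY=np.array([.22,.975,0])
RS=Rz_y(-AX,SX); RR=Rz_y([0,0,-1],RX)
CEN=np.array([631.6,161.8,151.7])
E
python3 - <<'E'
from h import *
plan(CEN+(192+95)*AX,RS); print(CEN+287*AX,RS.as_euler('xyz',degrees=True))
E
```

```text
n 11 row [-0.0548, -0.0033, -0.0007] [-0.0262, -0.0157, 0.0969] step mm 54.9 deg 5.82
[543.76539483 140.55895169 424.10209251] [ 1.61647289e+02 -1.08674330e-03  1.03591560e+02]
```

```bash
python3 -m jog '[[0.09,-0.0548,-0.0033,-0.0007,-0.0262,-0.0157,0.0969],[0.09,-0.0548,-0.0033,-0.0007,-0.0262,-0.0157,0.0969],[0.09,-0.0548,-0.0033,-0.0007,-0.0262,-0.0157,0.0969],[0.09,-0.0548,-0.0033,-0.0007,-0.0262,-0.0157,0.0969],[0.09,-0.0548,-0.0033,-0.0007,-0.0262,-0.0157,0.0969],[0.09,-0.0548,-0.0033,-0.0007,-0.0262,-0.0157,0.0969],[0.09,-0.0548,-0.0033,-0.0007,-0.0262,-0.0157,0.0969],[0.09,-0.0548,-0.0033,-0.0007,-0.0262,-0.0157,0.0969],[0.09,-0.0548,-0.0033,-0.0007,-0.0262,-0.0157,0.0969],[0.09,-0.0548,-0.0033,-0.0007,-0.0262,-0.0157,0.0969],[0.09,-0.0548,-0.0033,-0.0007,-0.0262,-0.0157,0.0969],[0.09,0,0,0,0,0,0]]' 20
python3 - <<'E'
from h import *
p,R,s=cur(); print(p,s["ee_rot"],s["qpos"].round(1),s["time_s"],s["force"])
f=vision.grab_frame("wrist"); cv2.imwrite("pics/w1.png",f["color"]); P=cloud(f); np.save("wristP.npy",P)
for i,s in enumerate(vision.silhouettes("wrist","driver_grip")): 
    m=np.array(s["pixels"]).astype(bool); np.save(f"wm{i}.npy",m); print(s["p"],m.sum(),np.nanmedian(P[m],0))
g=lambda X:proj(f,X)
print("axis foot/top predicted px",g([CEN-45*AX,CEN+45*AX]).round())
E
```

```text
time_s: 3.75
ee_pos: [544.5, 137.4, 424.9]
ee_rot: [161.7, 0.1, 103.3]
force: [-0.9, 0.0, -0.2]
gripper_width: 90.0
[544.48811595 137.42414259 424.87141899] [1.61657210e+02 6.40744131e-02 1.03305956e+02] [13.  12.5 95.9  0.1 53.2 -0.4] 3.75 [-0.89184811  0.04146186 -0.24681754]
0.59 2469 [621.7648581  165.00059416 192.92207733]
axis foot/top predicted px [[285. 193.]
 [284. 222.]]
```

View pics/w1.png

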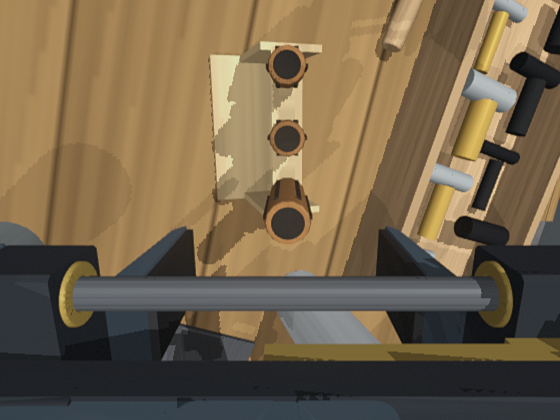

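The wrist view shows the long handle's top at px (288,222), between the finger planes at 190 and 380. The two stubs are behind it at (288,137) and (287,65).

```bash
cat > wfit.py <<'E'
from h import *
f=vision.grab_frame("wrist");P=cloud(f).reshape(-1,3); P=P[np.isfinite(P[:,0])]
from scipy.optimize import least_squares
def fit(c,r,L):
    w=P-c; a=w@AX; rad=np.linalg.norm(w-np.outer(a,AX),axis=1)
    m=(rad<r+9)&(a>L[0])&(a<L[1]); q=P[m]
    ey=np.cross(AX,SX);ey/=np.linalg.norm(ey);ex=np.cross(ey,AX)
    top=np.percentile(a[m],97); 
    side=q[(a[m]<top-6)]; t=q[a[m]>top-2.5]-c
    g=lambda p:np.hypot((side-c)@ex-p[0],(side-c)@ey-p[1])-r
    o=least_squares(g,[0,0],loss='soft_l1',f_scale=1)
    u=t@ex;v=t@ey
    print("n",len(side),"top a",top.round(1),"side fit (ex,ey)",o.x.round(1),"topdisc mid",((np.percentile(u,1)+np.percentile(u,99))/2).round(1),((np.percentile(v,1)+np.percentile(v,99))/2).round(1),"span",np.ptp(np.percentile(u,[1,99])).round(1),np.ptp(np.percentile(v,[1,99])).round(1))
    return ex,ey
ex,ey=fit(CEN,15,(-35,60)); print(ex,ey)
SY=np.array([-.235,.972,0])
foot=CEN-45*AX
fit(foot+50*SY,13,(5,60));fit(foot+100*SY,13,(5,60))
p,R,s=cur(); print("tool axis offset from CEN in ex,ey:",((p-CEN)@ex).round(2),((p-CEN)@ey).round(2),"along",((p-CEN)@AX).round(1))
E
python3 wfit.py
```

```text
n 890 top a 46.0 side fit (ex,ey) [ 2.1 -0.2] topdisc mid 2.0 0.1 span 26.2 26.6
[0.92255765 0.2230402  0.31486577] [-2.34998942e-01  9.71995626e-01  1.89672487e-05]
n 88 top a 49.8 side fit (ex,ey) [ 2.2 -0. ] topdisc mid 2.2 -0.2 span 22.1 22.5
n 145 top a 43.9 side fit (ex,ey) [ 1.9 -0.7] topdisc mid 2.3 -0.1 span 22.9 23.4
tool axis offset from CEN in ex,ey: 0.31 0.38 along 287.6
```

```bash
sed -i 's/^CEN=.*/CEN=np.array([631.6,161.8,151.7])+2*np.array([.9226,.223,.3149])/' h.py
python3 - <<'E'
from h import *
plan(CEN+192*AX,RS,5)
E
```

```text
n 5 row [-0.0001, 0.0003, 0.0191] [-0.0001, -0.0, 0.0002] step mm 19.1 deg 0.01
```

```bash
python3 -m jog '[[0.09,-0.0001,0.0017,0.01,0,0,0.001],[0.09,0,0,0.025,0,0,0],[0.09,0,0,0.025,0,0,0],[0.09,0,0,0.025,0,0,0],[0.09,0,0,0.0105,0,0,0],[0.09,0,0,0,0,0,0],[0.09,0,0,0,0,0,0]]'
python3 - <<'E'
from h import *
plan(CEN+192*AX,RS,1)
f=vision.grab_frame("wrist"); cv2.imwrite("pics/w2.png",f["color"])
E
```

```text
time_s: 4.78
ee_pos: [574.8, 148.1, 335.6]
ee_rot: [161.6, 0.0, 103.6]
force: [-0.4, -0.1, -0.1]
gripper_width: 90.0
n 1 row [-0.0001, -0.0005, 0.0009] [0.0015, 0.0003, -0.0001] step mm 1.0 deg 0.09
```

View pics/w2.png

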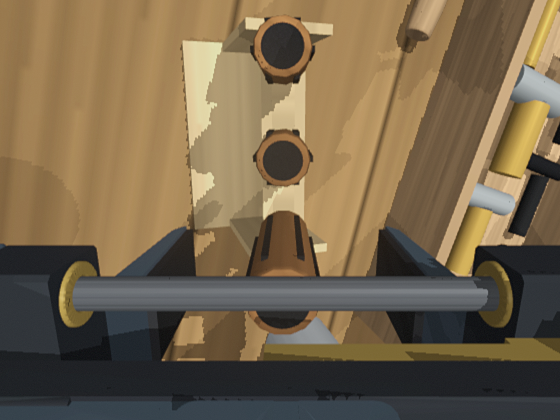

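The handle is centred between the fingers at px 284. I'll close gently.

```bash
python3 -m jog '[[0.07,0,0,0,0,0,0],[0.05,0,0,0,0,0,0],[0.038,0,0,0,0,0,0],[0.034,0,0,0,0,0,0],[0.032,0,0,0,0,0,0],[0.030,0,0,0,0,0,0],[0.028,0,0,0,0,0,0],[0.024,0,0,0,0,0,0],[0.02,0,0,0,0,0,0],[0.02,0,0,0,0,0,0]]' 15
python3 -c "
from h import *
f=vision.grab_frame('wrist'); cv2.imwrite('pics/w3.png',f['color']);f=vision.grab_frame('scene'); cv2.imwrite('pics/s3.png',f['color']);print(status.state()['force'],status.state()['torque'],status.state()['gripper_width'])"
```

```text
time_s: 6.08
ee_pos: [574.7, 147.7, 334.6]
ee_rot: [161.7, 0.0, 103.5]
force: [0.0, 0.2, -0.7]
gripper_width: 30.2
[-0.51770215  0.28492241 -0.44737772] [-0.18721248  0.30427797 -0.01948243] 29.70721029148136
```

View pics/s3.png

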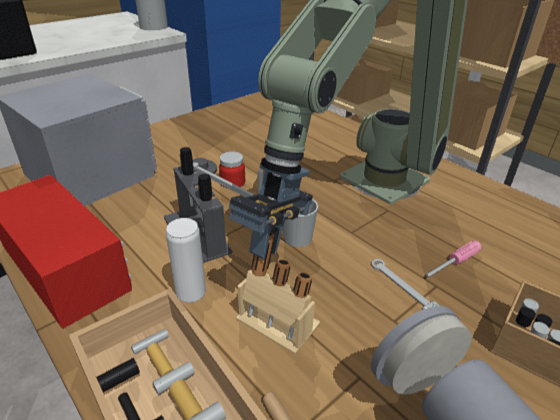

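Gripped at 30 mm and the stand hasn't moved. I'll draw slowly along the axis and check partway.

```bash
python3 -m jog '[[0.02,0,0,-0.003,0,0,0],[0.02,0,0,-0.006,0,0,0],[0.02,0,0,-0.008,0,0,0],[0.02,0,0,-0.008,0,0,0],[0.02,0,0,-0.005,0,0,0],[0.02,0,0,0,0,0,0]]' 20
python3 - <<'E'
from h import *
import cv2
f=vision.grab_frame("scene"); cv2.imwrite("pics/s4.png",cv2.resize(f["color"][200:360,200:360],None,fx=3.5,fy=3.5))
f=vision.grab_frame("wrist"); cv2.imwrite("pics/w4.png",f["color"])
p,R,s=cur(); d=(p-CEN); print("along",d@AX, "perp",d-d@AX*AX, s["force"],s["torque"],s["gripper_width"])
E
```

```text
time_s: 6.92
ee_pos: [565.5, 145.5, 363.8]
ee_rot: [161.6, 0.0, 103.5]
force: [-0.9, 0.4, -1.6]
gripper_width: 29.7
along 222.05536118159085 perp [-0.01057278 -0.28000975 -0.0252434 ] [ 0.59706218  0.03781374 -1.51098369] [-0.16012699  0.31770185  0.07178152] 29.570318870860987
```

View pics/s4.png

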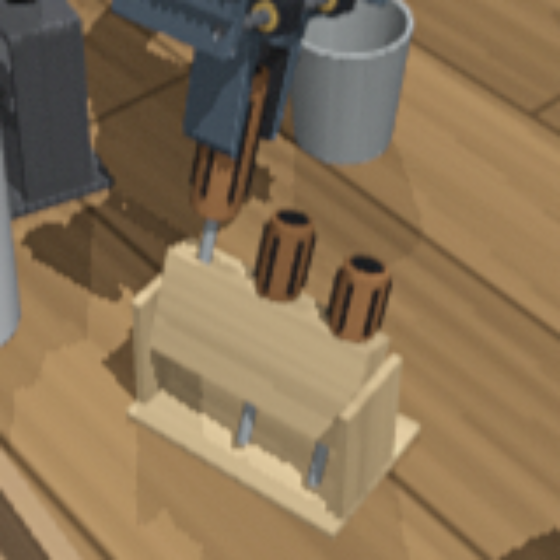

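View pics/w4.png

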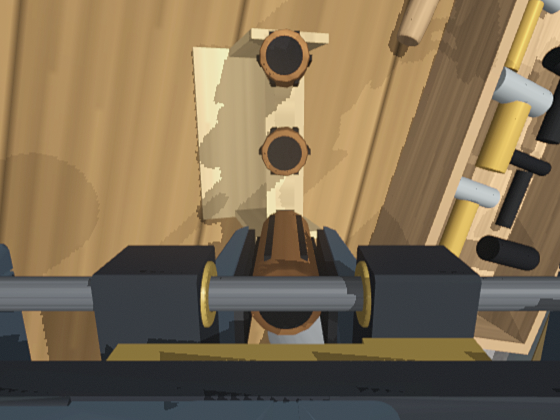

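The driver is sliding out cleanly, and the stand and stubs are in place. I'll pull 90 mm more.

```bash
python3 -m jog '[[0.02,0,0,-0.008,0,0,0],[0.02,0,0,-0.01,0,0,0],[0.02,0,0,-0.01,0,0,0],[0.02,0,0,-0.01,0,0,0],[0.02,0,0,-0.01,0,0,0],[0.02,0,0,-0.01,0,0,0],[0.02,0,0,-0.012,0,0,0],[0.02,0,0,-0.015,0,0,0],[0.02,0,0,-0.015,0,0,0],[0.02,0,0,0,0,0,0]]'
python3 - <<'E'
from h import *
import cv2
f=vision.grab_frame("scene"); cv2.imwrite("pics/s5.png",cv2.resize(f["color"][120:360,140:360],None,fx=2.5,fy=2.5)); np.save("sP5.npy",cloud(f))
p,R,s=cur(); d=(p-CEN); print("along",d@AX, "perp",d-d@AX*AX, s["force"],s["gripper_width"],s["time_s"])
E
```

```text
time_s: 8.28
ee_pos: [534.8, 138.2, 460.0]
ee_rot: [161.5, 0.0, 103.5]
force: [-0.4, -0.1, -1.8]
gripper_width: 29.5
along 322.9251030957655 perp [ 0.20088735 -0.18328192  0.05048332] [ 0.08239176  0.73059398 -1.61547469] 29.579076235006184 8.325
```

View pics/s5.png

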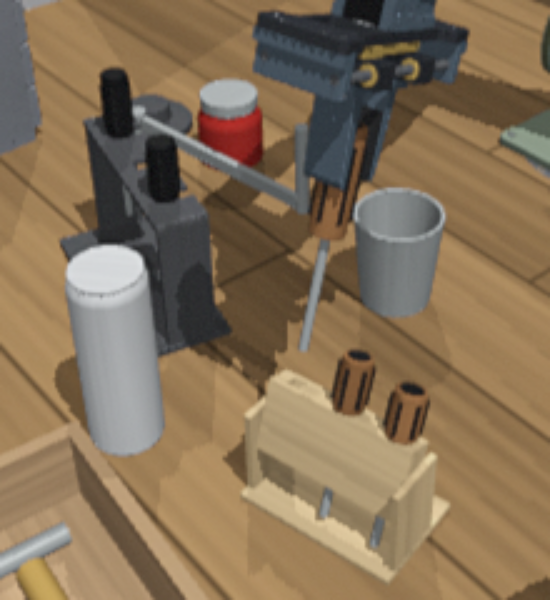

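The shaft is clear and the stand and stubs are undisturbed. Now I'll lift, turn it upright and go above the slot.

Run:
```python
from h import *
plan([560,70,580],RR,5)
```

```text
n 5 row [-0.0134, 0.009, -0.0232] [0.0632, -0.0147, 0.0909] step mm 28.3 deg 6.4
```

```bash
python3 -m jog '[[0.02,0,0,-0.02,0,0,0],[0.02,-0.0134,0.009,-0.0232,0.0632,-0.0147,0.0909],[0.02,-0.0134,0.009,-0.0232,0.0632,-0.0147,0.0909],[0.02,-0.0134,0.009,-0.0232,0.0632,-0.0147,0.0909],[0.02,-0.0134,0.009,-0.0232,0.0632,-0.0147,0.0909],[0.02,-0.0134,0.009,-0.0232,0.0632,-0.0147,0.0909],[0.02,0,0,0,0,0,0]]'
python3 - <<'E'
from h import *
SL=np.array([596,-141,0])
plan([596,-141,580],RR,6); plan([596,-141,580],RR,5)
E
```

```text
time_s: 9.2
ee_pos: [555.2, 68.2, 598.7]
ee_rot: [179.9, -0.0, 77.3]
force: [0.3, -0.2, -1.0]
gripper_width: 29.8
n 6 row [-0.0325, 0.0143, 0.0031] [0.0002, -0.0, -0.0001] step mm 35.7 deg 0.02
n 5 row [-0.039, 0.0172, 0.0037] [0.0003, -0.0, -0.0001] step mm 42.8 deg 0.02
```

```bash
python3 -m jog '[[0.02,-0.0325,0.0143,0.003,0,0,0],[0.02,-0.0325,0.0143,0.003,0,0,0],[0.02,-0.0325,0.0143,0.003,0,0,0],[0.02,-0.0325,0.0143,0.003,0,0,0],[0.02,-0.0325,0.0143,0.003,0,0,0],[0.02,-0.0325,0.0143,0.003,0,0,0],[0.02,0,0,0,0,0,0],[0.02,0,0,0,0,0,0]]'
python3 - <<'E'
from h import *
for n in ["wrist","scene","top"]:
    f=vision.grab_frame(n); np.save(f"{n}P6.npy",cloud(f)); cv2.imwrite(f"pics/{n}6.png",f["color"])
    print(n,proj(f,[[596,-141,150]]))
E
```

```text
time_s: 10.2
ee_pos: [595.0, -139.6, 579.2]
ee_rot: [-179.8, -0.0, 77.4]
force: [-0.3, 0.3, -1.5]
gripper_width: 29.6
wrist [[287.44722193 179.96855722]]
scene [[195.14182146 185.16158832]]
top [[335.99116038 179.65596471]]
```

View pics/wrist6.png

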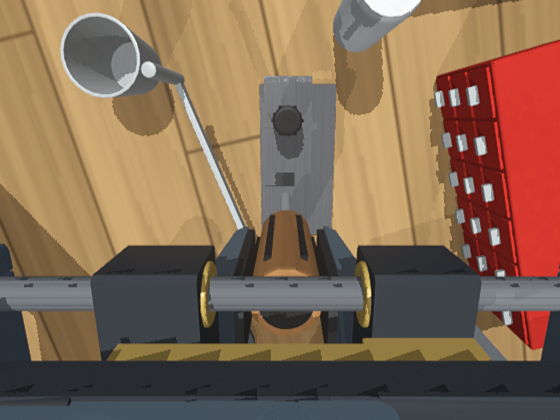

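View pics/scene6.png

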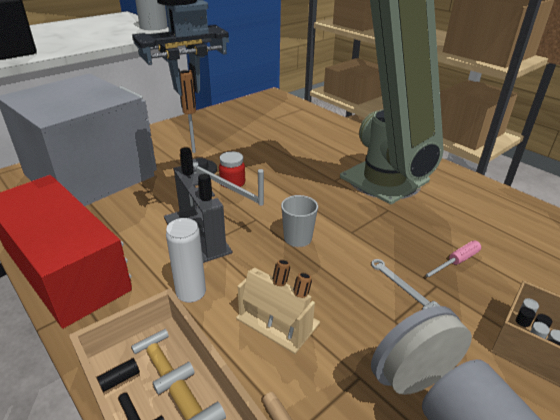

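Run:
```python
import cv2
a=cv2.imread('pics/wrist6.png')[80:240,220:360]; cv2.imwrite('pics/w6c.png',cv2.resize(a,None,fx=4,fy=4,interpolation=cv2.INTER_NEAREST)[:600])
```

```text
(no output)
```

View pics/w6c.png

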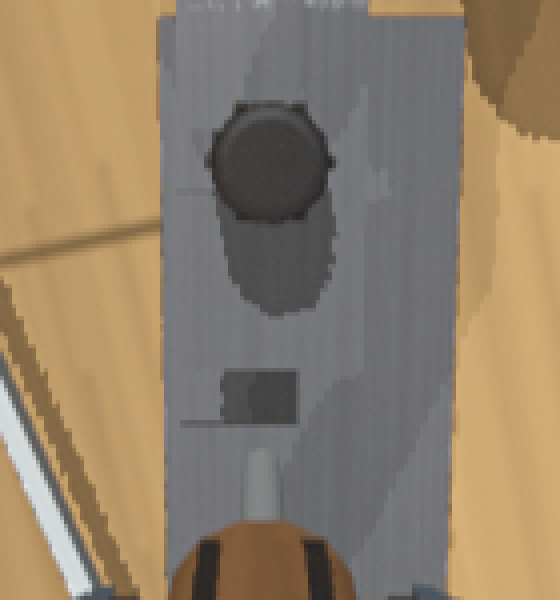

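Run:
```python
from h import *
f=vision.grab_frame("wrist"); p,R,s=cur(); print(p)
z=R.as_matrix()[:,2]
print("tip px",proj(f,[p+z*337]), "tip edge far(+y)",proj(f,[p+z*337+4*RY]), "mid shaft",proj(f,[p+z*320]))
T=np.array(f["pose"]);F=210/np.tan(np.radians(f["fov_y"]/2))
def ray(u,v,zz):
    d=T[:3,:3]@np.array([(u-f["cx"])/F,(v-f["cy"])/F,1]); return T[:3,3]+d*(zz-T[2,3])/d[2]
S=ray(287.7,179,150); print("slot",S, "rear corners",ray(294.6,172,150),ray(294.6,186,150))
print("hung_b from wrist top",ray(287.5,120.0,212), "rel in RX,RY",(ray(287.5,120,212)-S)@RX,(ray(287.5,120,212)-S)@RY)
for u in (282,284,286,288): print(u,[f["color"][v,u].tolist() for v in range(188,200,2)])
```

```text
[ 594.82371226 -139.27347168  580.43240151]
tip px [[285.28290298 196.73596994]] tip edge far(+y) [[285.28798982 192.30245729]] mid shaft [[285.25767365 201.12428193]]
slot [ 596.94114564 -140.14123312  150.        ] rear corners [ 606.24064212 -134.06868179  150.        ] [ 602.83607757 -149.69663749  150.        ]
hung_b from wrist top [610.78407009 -75.92436159 212.        ] rel in RX,RY -0.6308603985458305 65.65689312420626
282 [[119, 116, 113], [118, 115, 111], [118, 117, 114], [129, 129, 124], [128, 127, 123], [128, 129, 125]]
284 [[120, 116, 116], [118, 114, 114], [129, 128, 125], [136, 136, 131], [135, 135, 130], [135, 135, 131]]
286 [[121, 118, 116], [120, 118, 115], [127, 126, 123], [131, 132, 127], [132, 132, 128], [133, 132, 129]]
288 [[122, 118, 116], [121, 118, 117], [121, 117, 115], [117, 118, 114], [118, 118, 114], [120, 120, 116]]
```

In the wrist view the slot is at px (287,179). The shaft tip at (285,192) lines up with the tool axis. I'll shift about 1.5 mm back and descend to just above the shelf.

```bash
python3 -m jog '[[0.02,-0.0006,0.0017,0.01,0,0,0],[0.02,0,0,0.025,0,0,0],[0.02,0,0,0.025,0,0,0],[0.02,0,0,0.015,0,0,0],[0.02,0,0,0.005,0,0,0],[0.02,0,0,0,0,0,0],[0.02,0,0,0,0,0,0]]'
python3 - <<'E'
from h import *
f=vision.grab_frame("wrist"); p,R,s=cur(); print(p,s["ee_rot"],s["time_s"])
cv2.imwrite('pics/w7.png',cv2.resize(f["color"][80:230,220:360],None,fx=4,fy=4,interpolation=0))
print(proj(f,[[597,-140.3,150],p+337*R.as_matrix()[:,2]]))
f=vision.grab_frame("scene");cv2.imwrite('pics/s7.png',cv2.resize(f["color"][60:260,110:310],None,fx=3,fy=3))
E
```

```text
time_s: 11.28
ee_pos: [596.5, -141.4, 501.3]
ee_rot: [180.0, 0.0, 77.3]
force: [-0.6, -0.6, -0.9]
gripper_width: 30.0
[ 596.44762113 -141.38868779  501.24275274] [1.79961093e+02 4.19526159e-02 7.72810707e+01] 11.325
[[285.21304538 191.68553978]
 [285.12665644 196.56012564]]
```

View pics/w7.png

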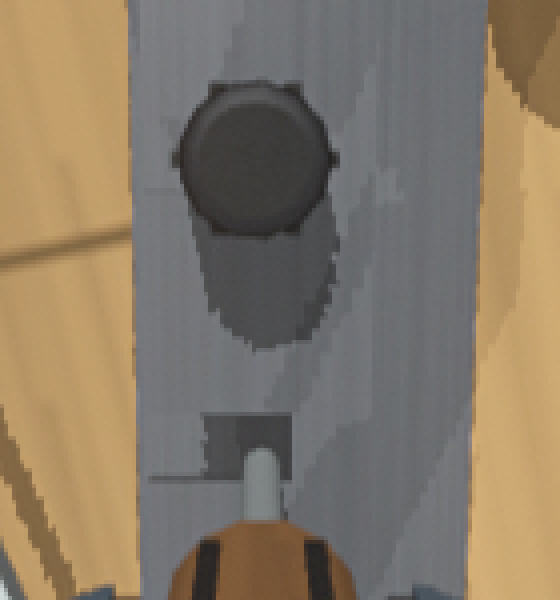

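View pics/s7.png

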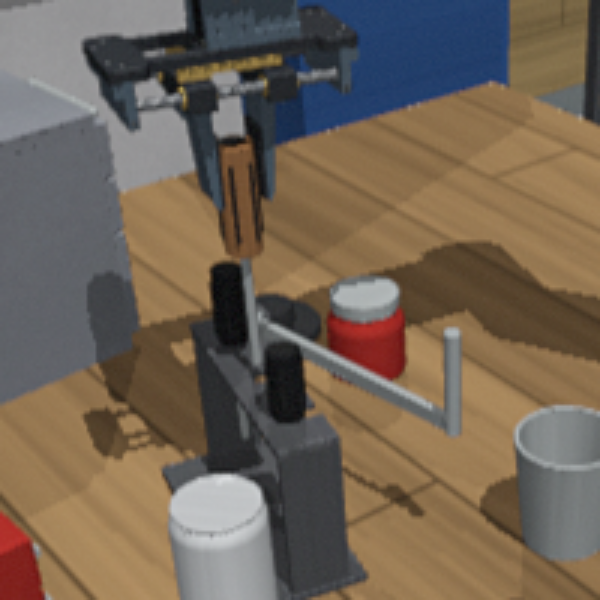

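Slot centre is at v≈191.6 and the tip at ≈196, so alignment is within about 1 mm. I'll correct by +1 mm and lower.

```bash
python3 -m jog '[[0.02,0.001,0,0.004,0,0,0],[0.02,0,0,0.01,0,0,0],[0.02,0,0,0.015,0,0,0],[0.02,0,0,0.02,0,0,0],[0.02,0,0,0.02,0,0,0],[0.02,0,0,0.02,0,0,0],[0.02,0,0,0.015,0,0,0],[0.02,0,0,0,0,0,0],[0.02,0,0,0,0,0,0]]'
python3 - <<'E'
from h import *
f=vision.grab_frame("wrist"); p,R,s=cur(); print(p,s["force"],s["time_s"])
cv2.imwrite('pics/w8.png',f["color"])
f=vision.grab_frame("scene");cv2.imwrite('pics/s8.png',cv2.resize(f["color"][100:260,130:290],None,fx=3.6,fy=3.6))
P=cloud(f)
E
```

```text
time_s: 12.5
ee_pos: [596.7, -140.5, 396.8]
ee_rot: [-180.0, 0.0, 77.3]
force: [-0.3, 0.3, -1.0]
gripper_width: 29.7
[ 596.69395419 -140.50272959  397.13888439] [-0.23802849 -0.23200046 -0.85647805] 12.55
```

View pics/w8.png

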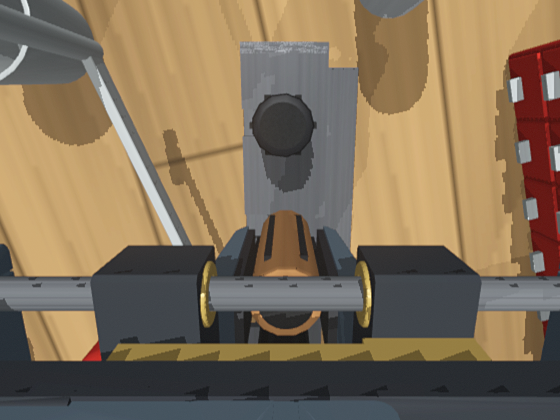

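View pics/s8.png

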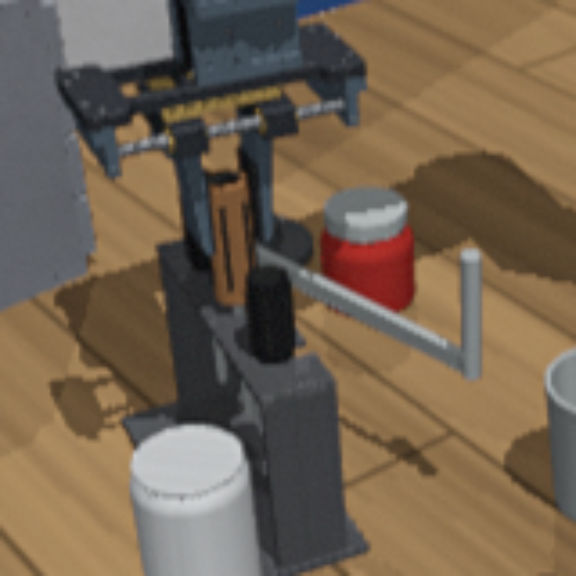

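```bash
python3 -m jog '[[0.02,0,0,0.004,0,0,0],[0.02,0,0,0.003,0,0,0],[0.02,0,0,0,0,0,0]]'; python3 -m jog '[[0.02,0,0,0.001,0,0,0],[0.02,0,0,0,0,0,0]]';python3 -m jog '[[0.02,0,0,0.001,0,0,0],[0.02,0,0,0,0,0,0]]';python3 -m jog '[[0.02,0,0,0.001,0,0,0],[0.02,0,0,0,0,0,0]]'
```

```text
time_s: 12.98
ee_pos: [596.3, -140.4, 388.9]
ee_rot: [-179.9, 0.0, 77.3]
force: [-0.7, -0.6, -1.1]
gripper_width: 29.9
time_s: 13.22
ee_pos: [596.5, -140.4, 388.2]
ee_rot: [-179.9, 0.0, 77.3]
force: [-0.7, 0.2, -1.5]
gripper_width: 29.7
time_s: 13.48
ee_pos: [596.5, -140.5, 387.4]
ee_rot: [-179.9, 0.0, 77.3]
force: [-0.2, 0.1, -0.4]
gripper_width: 29.6
time_s: 13.72
ee_pos: [596.3, -140.4, 387.3]
ee_rot: [-180.0, 0.0, 77.3]
force: [-1.2, 1.0, 5.3]
gripper_width: 29.6
```

It seats at TCP z 387 with 5 N upward, as expected. Now I'll release gently.

```bash
python3 -m jog '[[0.031,0,0,-0.0005,0,0,0],[0.033,0,0,0,0,0,0],[0.036,0,0,0,0,0,0],[0.045,0,0,0,0,0,0],[0.06,0,0,0,0,0,0],[0.07,0,0,0,0,0,0],[0.07,0,0,0,0,0,0]]'
python3 - <<'E'
from h import *
f=vision.grab_frame("wrist"); p,R,s=cur(); print(p,s["force"],s["gripper_width"])
cv2.imwrite('pics/w9.png',f["color"])
f=vision.grab_frame("scene");cv2.imwrite('pics/s9.png',cv2.resize(f["color"][100:260,130:290],None,fx=3.6,fy=3.6))
E
```

```text
time_s: 14.6
ee_pos: [596.5, -140.4, 386.7]
ee_rot: [-179.9, 0.0, 77.3]
force: [0.7, -0.3, -0.7]
gripper_width: 69.5
[ 596.45554091 -140.43542184  386.74016059] [ 0.19928009  0.2779915  -0.67178199] 69.99006871660438
```

View pics/w9.png

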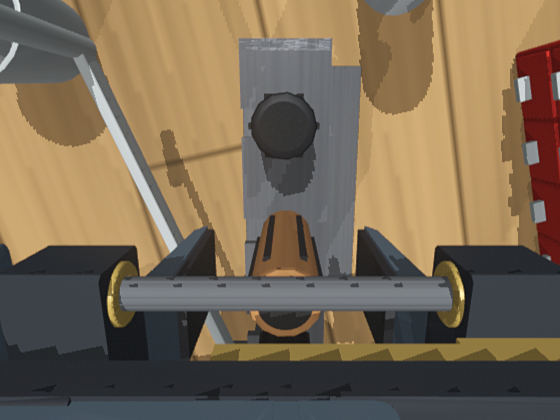

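View pics/s9.png

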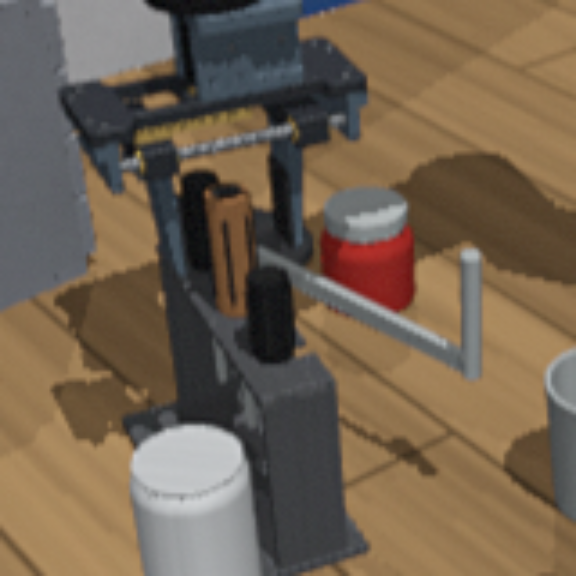

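The long driver stands upright and free in the middle slot, px (230,255) in the crop. I'll retreat straight up and locate the post precisely.

```bash
python3 -m jog '[[0.075,0,0,-0.01,0,0,0],[0.075,0,0,-0.02,0,0,0],[0.075,0,0,-0.03,0,0,0],[0.075,0,0,-0.035,0,0,0],[0.075,0,0,-0.03,0,0,0],[0.075,0,0,0,0,0,0]]'
python3 - <<'E'
from h import *
p,R,s=cur();print(p)
from scipy.optimize import least_squares
for n in ("scene","top"):
    f=vision.grab_frame(n);P=cloud(f);cv2.imwrite(f'pics/{n}10.png',f["color"])
    q=P.reshape(-1,3); q=q[np.isfinite(q[:,0])]
    q=q[(np.hypot(q[:,0]-501,q[:,1]+7)<25)&(q[:,2]>160)&(q[:,2]<225)]
    o=least_squares(lambda c:np.hypot(q[:,0]-c[0],q[:,1]-c[1])-7,[501,-7],loss='soft_l1')
    print(n,len(q),q.min(0),q.max(0),o.x)
post=np.array([501.4,-7.2]); t=post-55*RX[:2]
plan([t[0],t[1],500],RR,4); print(t)
E
```

```text
time_s: 15.45
ee_pos: [596.5, -140.4, 515.2]
ee_rot: [179.7, 0.0, 77.3]
force: [0.1, -0.4, 0.3]
gripper_width: 75.0
[ 596.49443688 -140.3622606   515.15483595]
scene 138 [491.56479119 -10.56189175 160.96044232] [506.76203258   2.74243063 219.42839737] [498.50964207  -7.05493433]
top 38 [493.69205808 -15.06712659 161.64800439] [507.80966245  -2.00144568 222.27141455] [501.5032881   -8.59306589]
n 4 row [0.0272, -0.0442, 0.0029] [-0.0004, 0.0002, -0.0] step mm 52.0 deg 0.02
[447.775   4.9  ]
```

View pics/scene10.png

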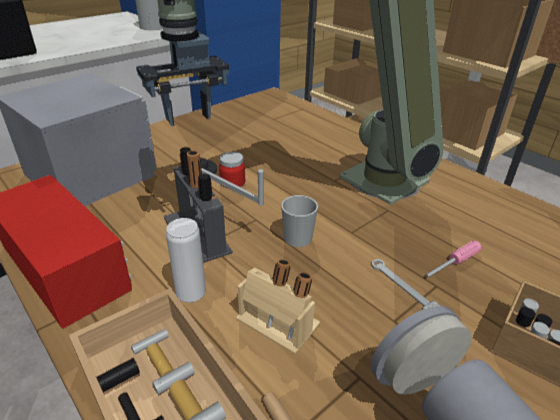

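```bash
python3 -m jog '[[0.0,0.0272,-0.0442,0.003,0,0,0],[0.0,0.0272,-0.0442,0.003,0,0,0],[0.0,0.0272,-0.0442,0.003,0,0,0],[0.0,0.0272,-0.0442,0.003,0,0,0],[0,0,0,0.045,0,0,0],[0,0,0,0.045,0,0,0],[0,0,0,0.04,0,0,0],[0,0,0,0.013,0,0,0],[0,0,0,0,0,0,0],[0,0,0,0,0,0,0]]'
python3 - <<'E'
from h import *
p,R,s=cur();print(p,s["force"],s["gripper_width"])
H=np.array([536.9,-244.6])
def tool(th): return H+240*(-np.sin(th)*RX[:2]+np.cos(th)*RY[:2])-20.5*RX[:2]
prev=p[:2]
for th in [.37,.30,.24,.18,.12,.06,0]:
    t=tool(th); d=t-prev; print(th,t.round(1),"tool x",(d@RY[:2]).round(1),"tool y",(d@RX[:2]).round(1)); prev=t
for n in ("scene","wrist"):
    f=vision.grab_frame(n);cv2.imwrite(f'pics/{n}11.png',f["color"])
E
```

```text
time_s: 16.8
ee_pos: [448.5, 4.5, 358.1]
ee_rot: [179.9, 0.0, 77.3]
force: [-0.7, 0.4, 0.2]
gripper_width: 0.1
[448.5110433    4.5482386  358.14900971] [-0.67044785  0.37744665  0.21628436] 0.11835203098442987
0.37 [481.5  -2.8] tool x 0.1 tool y 33.8
0.3 [498.2  -0.9] tool x 5.5 tool y 15.8
0.24 [ 5.126e+02 -2.000e-01] tool x 3.8 tool y 13.9
0.18 [ 5.27e+02 -4.00e-01] tool x 3.0 tool y 14.1
0.12 [541.3  -1.5] tool x 2.1 tool y 14.2
0.06 [555.6  -3.3] tool x 1.3 tool y 14.3
0 [569.7  -6.1] tool x 0.4 tool y 14.4
```

View pics/scene11.png

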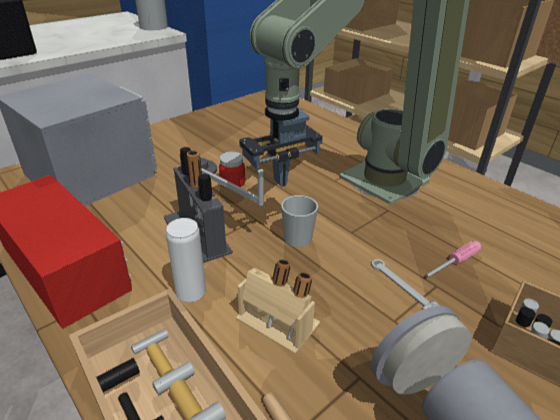

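View pics/wrist11.png

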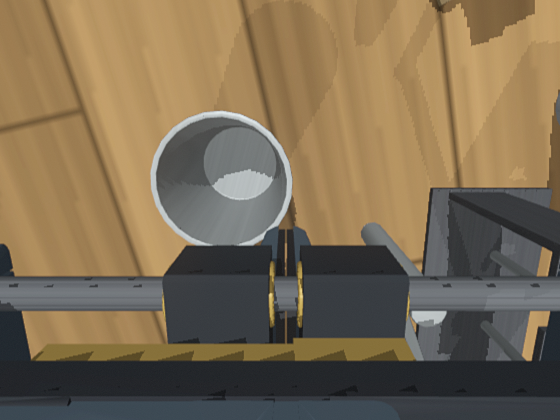

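The closed fingers are in front of the post, with the coffee tin left of them and lower. Now I'll push along the arc.

```bash
python3 -m jog '[[0,0,0.012,0,0,0,0],[0,0,0.012,0,0,0,0],[0,0.001,0.009,0,0,0,0],[0,0.0025,0.008,0,0,0,0],[0,0.0028,0.008,0,0,0,0],[0,0.002,0.007,0,0,0,0],[0,0.0018,0.007,0,0,0,0],[0,0.0015,0.007,0,0,0,0],[0,0.0015,0.007,0,0,0,0]]'
python3 - <<'E'
from h import *
p,R,s=cur();print(p,s["force"])
for n in ("scene",):
    f=vision.grab_frame(n);cv2.imwrite(f'pics/{n}12.png',f["color"])
E
```

```text
time_s: 18.02
ee_pos: [526.3, 0.5, 356.8]
ee_rot: [-179.9, 0.0, 77.3]
force: [-0.5, 0.5, 0.1]
gripper_width: -0.0
[5.26318586e+02 4.52780519e-01 3.56779037e+02] [-0.54764188  0.48733869  0.06278592]
```

View pics/scene12.png

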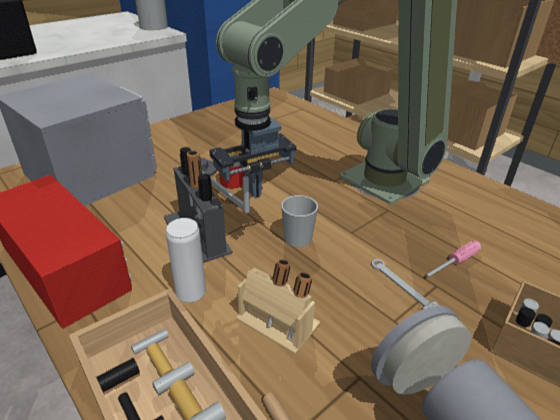

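Post moving as planned; continuing in small steps to the stop.

```bash
python3 -m jog '[[0,0.0015,0.007,0,0,0,0],[0,0.001,0.007,0,0,0,0],[0,0.001,0.007,0,0,0,0],[0,0.0008,0.007,0,0,0,0],[0,0.0005,0.006,0,0,0,0],[0,0,0.004,0,0,0,0],[0,0,0,0,0,0,0]]';python3 -m jog '[[0,0,0.002,0,0,0,0],[0,0,0,0,0,0,0]]';python3 -m jog '[[0,0,0.002,0,0,0,0],[0,0,0,0,0,0,0]]'
```

```text
time_s: 18.95
ee_pos: [564.3, -3.3, 356.7]
ee_rot: [-179.9, 0.0, 77.3]
force: [-0.3, -0.4, -0.3]
gripper_width: 0.3
time_s: 19.2
ee_pos: [566.0, -3.7, 356.7]
ee_rot: [-179.9, 0.0, 77.3]
force: [-0.0, 0.7, 0.0]
gripper_width: 0.4
time_s: 19.45
ee_pos: [568.0, -4.1, 356.7]
ee_rot: [-179.9, 0.0, 77.3]
force: [-0.4, -0.5, -0.1]
gripper_width: 0.3
```

```bash
for i in 1; do python3 -m jog '[[0,0,0.0015,0,0,0,0],[0,0,0,0,0,0,0]]'; python3 -m jog '[[0,0,0.0015,0,0,0,0],[0,0,0,0,0,0,0]]'; python3 -m jog '[[0,0,0.0015,0,0,0,0],[0,0,0,0,0,0,0]]'; done
python3 - <<'E'
from h import *
for n in ("scene","top"):
    f=vision.grab_frame(n);cv2.imwrite(f'pics/{n}13.png',cv2.resize(f["color"][90:290,110:390],None,fx=2.8,fy=2.8))
E
```

```text
time_s: 19.7
ee_pos: [569.5, -4.5, 356.7]
ee_rot: [-179.9, 0.0, 77.3]
force: [-0.8, 0.9, -0.2]
gripper_width: 0.6
time_s: 19.95
ee_pos: [570.4, -4.7, 356.6]
ee_rot: [-179.8, 0.0, 77.3]
force: [-3.6, 1.0, 0.6]
gripper_width: 0.5
time_s: 20.2
ee_pos: [571.0, -4.8, 356.6]
ee_rot: [-179.6, 0.0, 77.3]
force: [-8.2, 3.8, 3.6]
gripper_width: 0.4
```

View pics/scene13.png

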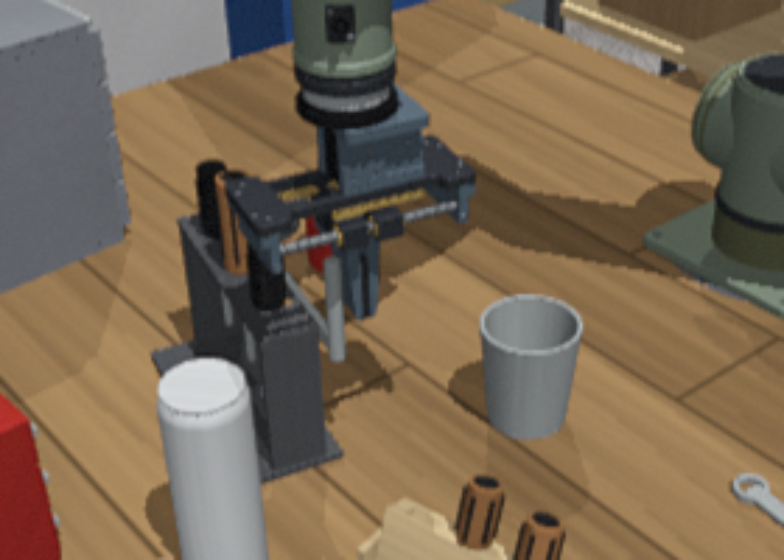

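The force rose to about 9 N at the computed shut position (predicted x 569.7, now 571), so the bar is at its stop. I'll back off along the front, lift, and inspect.

```bash
python3 -m jog '[[0,0,-0.005,0,0,0,0],[0,0,-0.02,0,0,0,0],[0,0,-0.04,0,0,0,0],[0,0,-0.02,-0.03,0,0,0],[0,0,-0.02,-0.05,0,0,0],[0,0,-0.02,-0.05,0,0,0],[0,0.04,-0.03,-0.02,0,0,0],[0,0.05,-0.03,0,0,0,0],[0,0.05,-0.03,0,0,0,0],[0,0,0,0,0,0,0]]'
python3 - <<'E'
from h import *
from scipy.optimize import least_squares
p,R,s=cur();print(p,s["force"],s["time_s"])
for n in ("scene","top"):
    f=vision.grab_frame(n);P=cloud(f).reshape(-1,3);cv2.imwrite(f'pics/{n}14.png',f["color"])
    q0=P[np.isfinite(P[:,0])]
    q=q0[(np.hypot(q0[:,0]-589,q0[:,1]+10)<30)&(q0[:,2]>160)&(q0[:,2]<215)]
    o=least_squares(lambda c:np.hypot(q[:,0]-c[0],q[:,1]-c[1])-7,[589,-10],loss='soft_l1')
    print(n,"post",len(q),o.x)
    H=np.array([536.9,-244.6]); d=o.x-H; print("angle",np.arctan2(-(d@RX[:2]),d@RY[:2]),"R",np.linalg.norm(d))
    b=q0[(q0[:,2]>131)&(q0[:,2]<145)]; w=b[:,:2]-H; u=w@RX[:2];v=w@RY[:2]; m=(abs(u)<10)&(v>20)&(v<228); 
    if m.sum()>10: print("bar n",m.sum(),"angle fit",-np.polyfit(v[m],u[m],1))
    for nm,c,r,z0,z1 in [("hung_a",(580,-203),14,160,208),("hung_b",(608,-77),14,160,202),("long",(596,-140),15,160,230),("tall",(730,22),34,20,175),("coffee",(415,40),46,80,105),("paint",(381,-293),40,10,80)]:
        q=q0[(np.hypot(q0[:,0]-c[0],q0[:,1]-c[1])<r+12)&(q0[:,2]>z0)&(q0[:,2]<z1)]
        if len(q)<6: continue
        o=least_squares(lambda c:np.hypot(q[:,0]-c[0],q[:,1]-c[1])-r,c,loss='soft_l1',f_scale=1.5)
        t=q0[np.hypot(q0[:,0]-o.x[0],q0[:,1]-o.x[1])<r]
        lo=q[q[:,2]<(z0+z1)/2];hi=q[q[:,2]>(z0+z1)/2]
        F=lambda q:least_squares(lambda c:np.hypot(q[:,0]-c[0],q[:,1]-c[1])-r,o.x,loss='soft_l1',f_scale=1.5).x.round(1)
        print(n,nm,o.x.round(1),"top",np.percentile(t[:,2],98).round(1),"lo/hi",F(lo) if len(lo)>4 else 0,F(hi) if len(hi)>4 else 0)
    cv2.imwrite(f'pics/{n}14c.png',cv2.resize(f["color"][100:300,140:400],None,fx=3,fy=3))
E
```

```text
time_s: 21.55
ee_pos: [392.6, 181.6, 507.2]
ee_rot: [180.0, -0.1, 77.6]
force: [0.7, 0.1, -0.2]
gripper_width: 0.5
[392.5834489  181.58569056 507.23206894] [ 0.72069228  0.12981603 -0.18341216] 21.55
scene post 125 [586.68408363 -10.41339771]
angle 0.012459718358411366 R 239.41975622846405
bar n 78 angle fit [-0.05028073 10.61935096]
scene hung_a [ 579.  -203.2] top 222.1 lo/hi [ 578.9 -202.7] [ 579.2 -203.6]
scene hung_b [608.  -76.2] top 214.3 lo/hi [607.9 -76.3] [608.  -76.2]
scene long [ 594.  -140.5] top 242.5 lo/hi [ 594.  -140.5] [ 593.9 -140.5]
scene tall [728.5  23.1] top 187.2 lo/hi [728.5  23.2] [728.6  23.1]
scene coffee [413.7  41. ] top 106.7 lo/hi [415.4  40.1] [413.4  41.1]
scene paint [ 379.4 -294.1] top 93.4 lo/hi [ 380.  -293.2] [ 378.7 -295.1]
top post 25 [590.48764943 -11.89939721]
angle -0.004415336089742495 R 238.79113615952593
bar n 192 angle fit [-0.00028443  0.22333679]
top hung_a [ 582.3 -204.7] top 224.1 lo/hi [ 582.5 -204.7] [ 582.3 -204.6]
top hung_b [611.2 -77.8] top 217.2 lo/hi [611.3 -77.7] [611.  -77.8]
top long [ 597.3 -141.9] top 243.9 lo/hi [ 597.3 -141.9] [ 597.2 -142. ]
top tall [732.7  22.1] top 189.9 lo/hi [732.8  22.1] [732.6  22.1]
top coffee [410.8  37.4] top 108.0 lo/hi [408.7  37.9] [412.4  37. ]
top paint [ 384.9 -295.6] top 96.5 lo/hi [ 384.5 -294.3] [ 385.5 -296.8]
```

View pics/scene14c.png

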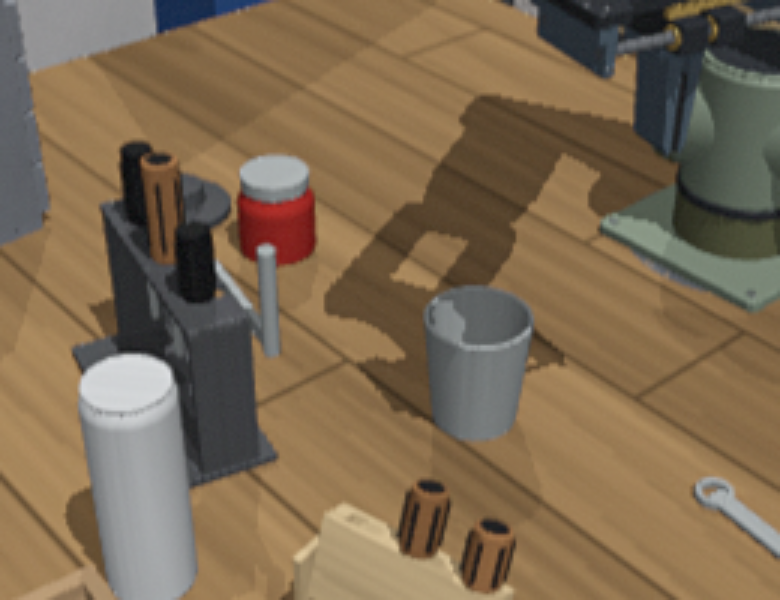

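View pics/top14c.png

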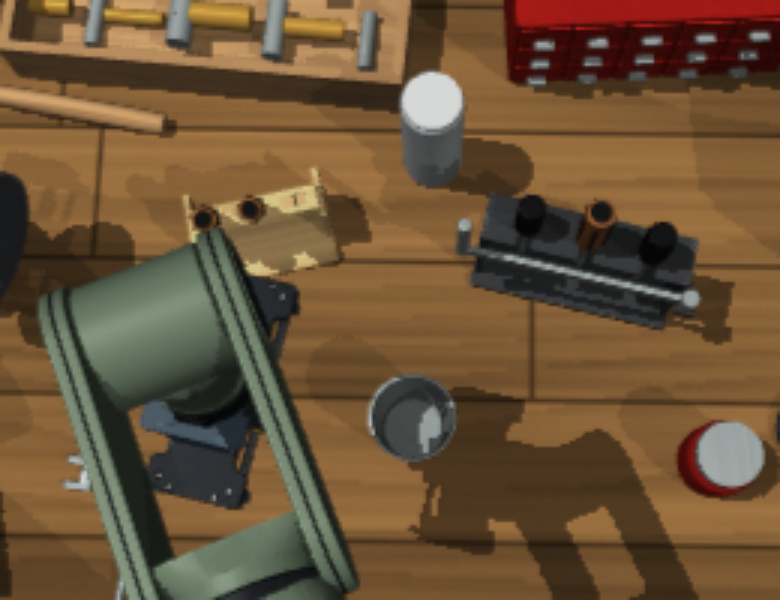

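The top view shows the bar parallel to the rack across all slots, from (465,250) to (690,300) in the crop. The long driver stands in the middle slot, and everything else is where it was. One last stand check, then I'll hand in.

Run:
```python
import cv2,numpy as np
from h import *
from workcell import ticket
a=cv2.imread('pics/scene0.png');b=cv2.imread('pics/scene14.png')
A=a[275:345,235:320];
r=cv2.matchTemplate(b,A,cv2.TM_CCOEFF_NORMED); print(cv2.minMaxLoc(r))
d=np.abs(a[285:345,235:320].astype(int)-b[285:345,235:320]).max(2); print((d>40).mean())
print(ticket.job_done(), status.state()["time_s"])
```

```text
(-0.3976888656616211, 0.9701642394065857, (475, 180), (235, 275))
0.0058823529411764705
the job is handed in; nothing more can be done
the job is handed in; nothing more can be done
```

The job is done and handed in at about 21.6 s. The long driver hangs in the middle slot and the keeper bar is shut across the rack.

- **Draw:** I gripped the handle and pulled it about 130 mm straight along the slope. In the scene image the stand sits at exactly the same pixels before and after, and both stubs are still in it.
- **Hang:** I turned it upright and lowered the shaft through the slot from above, which didn't need the bar moved first. The foot met the shelf at the expected height with about 5 N. After release it stands upright, with its axis within 1 mm between its lower and upper halves and its top at about 240 mm.
- **Shut the bar:** I pushed the post along its arc until the force rose to about 9 N at the computed shut position, then backed away.

**Last checks:** The bar's fit in the top view gives an angle of 0.000 rad, and the post's position gives +0.012 rad (scene camera) and -0.004 rad (top camera). Both hung drivers and all three tins measure within 1 mm of where they started, and the gripper was clear of everything.

**Disagreements:**
- The scene and top cameras differ by 3–4 mm in x throughout. I used the wrist camera for the grasp and the slot.
- The scene view's bar fit (-0.05 rad, 10 mm offset) was off; its points probably came partly from the shelf, so I disregarded it.

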